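# Set the flow on the worktop water filter

### The arm

A 6-joint arm with a two-finger parallel gripper is mounted at the origin on the work surface; the furniture and walls round the work are solid. World frame = base frame: x ahead of the robot, y to its left, z up, the work surface at z = 0. Lengths are in mm, angles in rad, forces in N, time in s.
With the tool pointing down it reaches from about 400 to 925 mm from the base axis. Payload 12.5 kg.
Tool frame: the origin (TCP) lies midway between the tips of the shut fingers; the grasp point (between the pads) lies 19 mm behind it; z points along the fingers, y is the direction in which the jaws open and shut (so a half turn about z gives the same grasp; the last joint's range is limited). The gripper opens to 95 mm and grips with 3 to 60 N. Pads are 20 mm wide; open, the fingers measure 119 mm over their backs; the gripper's body (75 mm by 180 mm) begins 59 mm behind the grasp point.
Start: joints at [1.213, 0.491, 1.559, -0, 1.092, -0.106], TCP at [155.699, 605.314, 214.661] pointing down, gripper open.
Joint ranges: [-3.1, 3.1], [-0.84, 2.19], [0.05, 2.79], [-1.13, 4.28], [0.06, 2.93], [-2.69, 2.69]. Speed limits (rad/s): [2.22, 2.22, 2.79, 3.14, 3.14, 3.14].

### API

Orientations are given as [roll, pitch, yaw] about the fixed x, y, z axes, in that order (R = Rz(yaw) Ry(pitch) Rx(roll)).
In Python, from cell import env gives the robot as it stands.
- The arm moves only by the tool arm_command, never from a script. Its argument "steps" is a list of rows, each an object of numbers: "dx", "dy", "dz": the shift along the tool's x, y, z as a fraction of full scale; "rx", "ry", "rz": the turn, a rotation vector about the tool's x, y, z as a fraction of full scale; "claw": the gripper command: -1 is fully open, 1 is shut, values between are in proportion. In form: [{"dx": .., "dy": .., "dz": .., "rx": .., "ry": .., "rz": .., "claw": ..}, ...]. A call has 1 to 10 rows; each row shifts and turns the pose as measured when the row begins, along the tool's axes as they then stand; what a row does not reach is not made up. Full scale, the value 1, is 0.8 m for a shift and 90 degrees for a turn. A row lasts 1/8 s, in which the tool goes at most 62.5 mm and 10.7 degrees, less where a joint would pass 70% of its speed; a pose out of reach is approached as far as the arm can. A call with a number of a shift or a turn outside -1 to 1 is refused whole. A call with a gripper value outside its range is refused whole. The fingers move at their own pace and stop on an object; the grip force is fixed at half the most. Time passes only in rows, so rows that do not move let the fingers close. It gives the time, the measured TCP pose, the force and the opening at its end, in the units of the state.
- env.state(): the state, without advancing time (a new reading comes with each control period).
- env.read_camera(name): name is "side" or "top"; returns (picture, depth): 480x640x3 uint8, red, green, blue; 480x640 float32, mm along the optical axis (not along the pixel's ray), 0 where there is no reading.
- env.get_calibration(name): a dict with "vfov" (degrees; the focal length in pixels is half the picture's height over the tangent of half this angle, whatever the lens; pixels are square), "cx", "cy" (the principal point, pixels), "xyz" and "attitude" of the camera in the world. Camera axes: x right, y up, looking along -z (the intrinsics and any distortion apply to the point x, -y, -z); pixel columns grow to the right and rows downward; lengths in mm; the calibration is good to about 2 mm. A picture is of the moment at which its call begins. get_calibration takes no time and is no camera call.
- env.job_done(): hands the job in, once; it reports no verdict.
The state is a dict: "t": time; "joints": joint angles; "qvel": joint speeds; "tau": joint torques, N m; "eef_pos": TCP position; "tcp_rot": TCP orientation; "ft_force": force on the tool from outside, world axes, zero at the start; "moment": the same for the moment, N m; "opening": opening from 0.0 (shut) to 1.0 (fully open).
Only numpy, scipy, OpenCV 4.12 (cv2) and the standard library are available. Lean on these libraries where they do the work, as an engineer would, in place of code of your own. Each camera call takes 0.05 s, during which the arm holds its last target.

### The job

On the water filter unit, first pull the sprung plunger knob up to its stop and leave it up. Then, by the upright crank handle on the hand wheel, close the valve clockwise until it meets its stop, open it again by exactly two full turns, and finish still gripping the crank handle between the fingers, the wheel at rest. Leave the glass, mug, candle and spice jar where they stand.

Things in the scene. Friction and masses are not known exactly. Their poses are not given: they have to be found in the camera images.
- filter_unit: Water filter unit fixed on the worktop: a grey base plate 200 (x) by 340 (y) by 12 mm, a white cartridge lying along y at the back (its top 87 mm up), and in front of it two upright steel valve bodies 150 mm apart, the right one (-y) with the hand wheel, the left one (+y) with the plunger knob and a low spout to the front. Origin: centre of the base's underside, on the worktop; x to its back (away from the robot at yaw 0), y to its left, z up. It never moves.
- wheel_hub (a point): Centre of the hand wheel, on its upright axis, in the plane of the rim; at (-20, -75, 115) mm in the unit's frame. The steel wheel has a rim of 48 mm radius made of 10 mm bar with three spokes; its hub rises 10 mm above this point. Nothing of the unit but the crank handle and the plunger knob rises higher than 126 mm above the worktop.
- valve_wheel (a joint): Angle of the hand wheel in rad: 0 = closed, at the solid stop; grows as it opens, counter-clockwise seen from above. Two turns open = 12.566. It starts 1.8 to 4.8 rad open and may be opened to 28. It does not rise as it turns and stays where it is left; friction takes about 2 N at the handle.
- crank_grip (a point): Middle of the crank handle's length, on its own axis: 48 mm out from the wheel's axis and 34 mm above the rim's plane (149 mm above the worktop). It goes round with the wheel.
- crank_handle: The crank handle: an upright black round sleeve, 19 mm in diameter and 46 mm tall (124 to 170 mm above the worktop) on the wheel's rim. It spins freely on its own pin, so a gripper that pinches it can go round with a fixed orientation. Origin: centre of its lower end.
- plunger_grip (a point): Middle of the plunger knob's waist, on its upright axis: at (-20, 75, 134) mm in the unit's frame when the knob is down. The waist is 26 mm in diameter and 22 mm tall, under a flange 34 mm in diameter and 5 mm thick; the flange's top lies 17 mm above this point. Rises with the knob.
- plunger (a joint): Height of the plunger knob in m: 0 = down, 0.025 = up at its stop; it starts at 0 to 0.006. Spring and seal together resist with about 4 to 6 N; the seal's friction keeps the knob wherever it is let go.
- glass: Small clear drinking glass, 50 mm wide, 59 mm tall, standing in front of the filter unit to the right of the spout; leave it. Origin: centre of its underside.
- orange_mug: Plain orange mug 78 mm wide, 101 mm tall with a handle; leave it. Origin: centre of its underside.
- candle: Candle in a clear jar, 76 mm wide, 90 mm tall; leave it. Origin: centre of its underside.
- spice: Spice jar with a mustard-brown cap, 43 mm wide, 96 mm tall, to the left of the filter unit; leave it. Origin: centre of its underside.

How it is judged (in metres and radians):
On the way, in this order (a step that is already met when the one before it is completed fails the run):
1. the plunger knob is pulled up to its stop (value of joint plunger above 0.0215 m and value of joint valve_wheel above 1 rad), for 0.1 s.
2. the valve is closed to its stop, the fingers on the crank handle (value of joint valve_wheel below 0.07 rad and contact force between the fingers and crank_handle above 0.5 N), for 0.2 s.
At the end, for the whole second after the job is handed in: The wheel is at rest two turns (12.57 rad, within 0.22 rad) from its closed stop, the fingers still grip the crank handle (over 2 N, grasp point within 30 mm of its middle), and the plunger knob is still up within 3.5 mm of its stop (value of joint valve_wheel between 12.346 and 12.786 rad and velocity of joint valve_wheel between -0.1 and 0.1 rad/s and contact force between the fingers and crank_handle above 2 N and distance between the grasp point and crank_grip below 0.03 m and value of joint plunger above 0.0215 m); the arm keeps its last pose, push and grip.
It fails at once if the glass, mug, candle or spice jar is shifted by more than 30 mm (distance of any of glass, orange_mug, candle, spice from where it was at the start of the episode above 0.03 m).
It also fails if it takes over 72 s, if anything falls off the work surface, if the arm or the gripper's body presses on something with over 40 N, if the wrist force passes 120 N, or if a joint passes its speed limit or range.

## Working session

There is one attempt and no reset: what is moved stays moved. The work goes in short steps, Python scripts to look and compute and a tool call to move; the robot and the scene stay as the last step left them, time stands still between calls to the robot, and variables do not carry over. Pictures are saved under pics/ and viewed, and the job is handed in when it is done.

Besides the shell and the picture viewer there is one more tool, called after ">>>" as a command line: name --argument value ..., lists and objects as JSON in quotes. arm_command: Moves the arm, as the interface text tells. Its arguments: {"type":"object","properties":{"steps":{"type":"array","items":{"type":"object","properties":{"dx":{"type":"number"},"dy":{"type":"number"},"dz":{"type":"number"},"rx":{"type":"number"},"ry":{"type":"number"},"rz":{"type":"number"},"claw":{"type":"number"}}}}},"required":["steps"]}

```bash
mkdir -p pics; ls
python3 - <<'E'
from cell import env
import cv2
print(env.state())
for n in("side","top"):
    print(env.get_calibration(n))
    p,d=env.read_camera(n)
    cv2.imwrite(f"pics/{n}0.png",p[:,:,::-1])
    import numpy as np; np.save(f"{n}_d0.npy",d)
E
```

```text
pics
{'t': 0.0, 'joints': array([ 1.21343082e+00,  4.91567003e-01,  1.55945563e+00,  1.06683985e-05,
        1.09171647e+00, -1.05609881e-01]), 'qvel': array([ 1.24080778e-03,  5.63202611e-05, -8.50378247e-04, -3.87145659e-04,
       -1.12145729e-03,  1.50386444e-03]), 'tau': array([-2.89218202e-03, -6.12637353e+01, -2.58177620e+01,  6.91901240e-02,
        4.83259920e-02, -1.25395986e-04]), 'eef_pos': array([155.58350746, 605.06600973, 214.0550034 ]), 'tcp_rot': array([-3.14045359e+00, -1.30259849e-04,  2.88983203e+00]), 'ft_force': array([-0.39692997,  0.10991423, -0.38490174]), 'moment': array([ 0.07049324, -0.03806774,  0.02323792]), 'opening': 0.9975511756212564}
{'vfov': 53.97040989408291, 'cx': 318.71033895109275, 'cy': 234.55536306022313, 'xyz': array([404.44615118, 808.22573226, 705.78141052]), 'attitude': array([ 0.90615179, -0.01619111, -3.05126224])}
{'vfov': 52.46037599466932, 'cx': 322.71416844964904, 'cy': 244.10741193930414, 'xyz': array([ 313.27786118,   47.16348834, 1112.77037889]), 'attitude': array([ 0.15436212, -0.00314967, -1.58046531])}
```

View pics/side0.png

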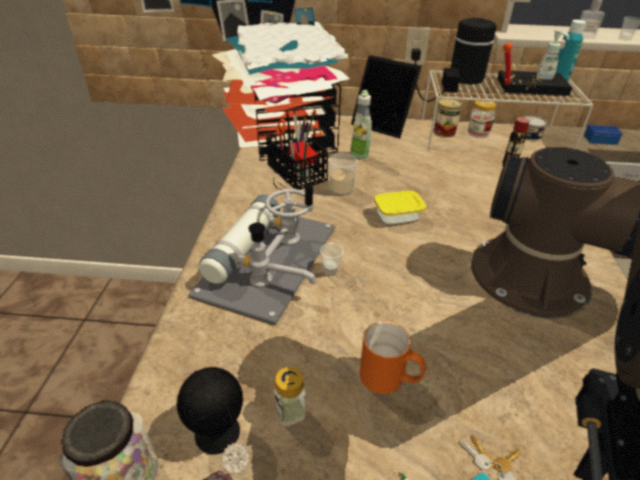

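View pics/top0.png

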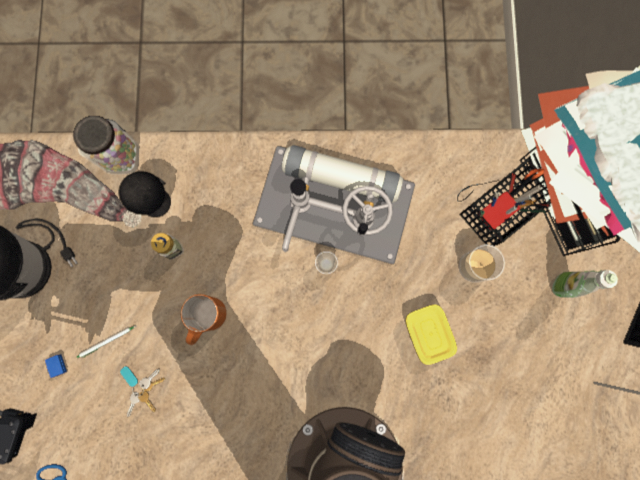

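The side view shows the unit at about (265,255), with the knob near (257,232) and the crank near (309,195). In the top view the knob is at about (298,187), the wheel at (368,210) and the crank at (362,229). The arm is clear of the unit.

```bash
cat > h.py <<'E'
import numpy as np, cv2
from scipy.spatial.transform import Rotation as R
from cell import env
def cam(n):
    c=env.get_calibration(n); f=240/np.tan(np.radians(c['vfov']/2))
    return c,f,R.from_euler('xyz',c['attitude']).as_matrix()
def ray(n,u,v):
    c,f,M=cam(n); d=M@np.array([(u-c['cx'])/f,-(v-c['cy'])/f,-1]); return np.array(c['xyz']),d
def atz(n,u,v,z):
    o,d=ray(n,u,v); return o+d*(z-o[2])/d[2]
def proj(n,p):
    c,f,M=cam(n); q=M.T@(np.asarray(p)-c['xyz']); return c['cx']+f*q[0]/-q[2], c['cy']+f*q[1]/q[2]
def crop(n,img,x,y,w,h,s,name):
    cv2.imwrite(name,cv2.resize(img[y:y+h,x:x+w],None,fx=s,fy=s,interpolation=cv2.INTER_CUBIC))
E
python3 - <<'E'
from h import *
t=cv2.imread('pics/top0.png');s=cv2.imread('pics/side0.png')
crop('t',t,240,130,190,140,4,'pics/tc.png')
crop('s',s,185,170,170,150,4,'pics/sc.png')
E
```

```text
(no output)
```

View pics/tc.png

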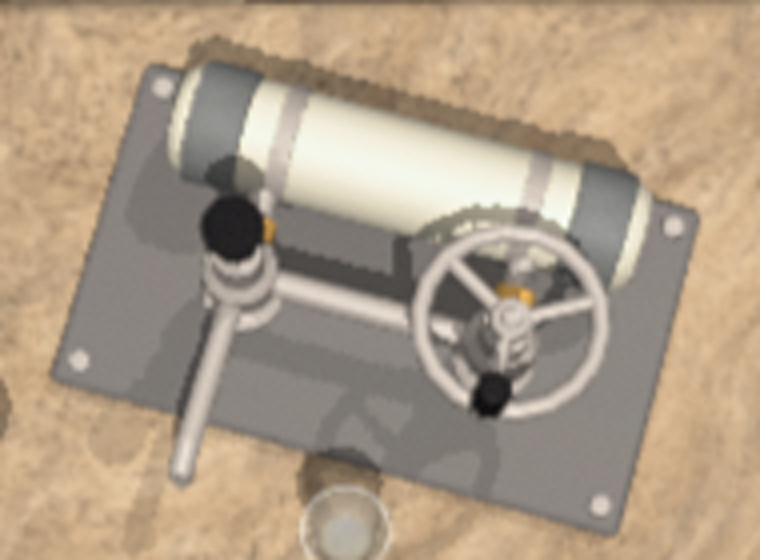

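View pics/sc.png

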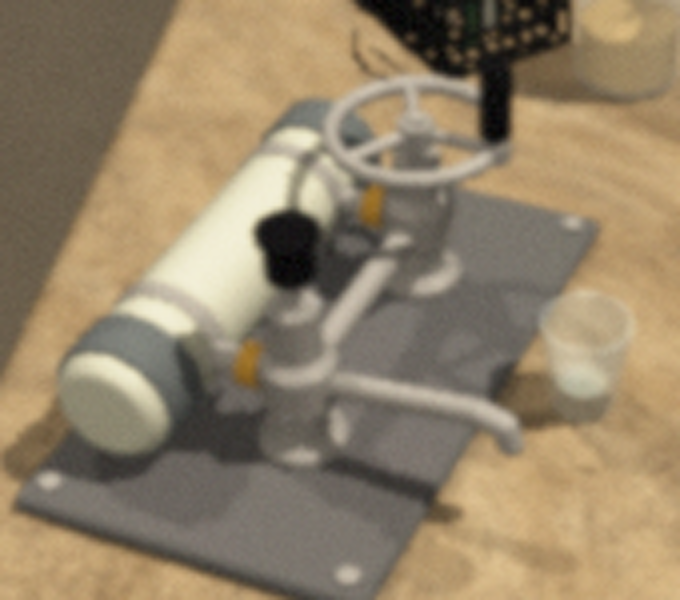

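Run:
```python
from h import *
from scipy.optimize import least_squares
T=lambda a,b:(240+a/4,130+b/4); S=lambda a,b:(185+a/4,170+b/4)
obs=[('top',T(150,65),(100,170,12)),('top',T(698,212),(100,-170,12)),('top',T(612,535),(-100,-170,12)),('top',T(52,378),(-100,170,12)),
('top',T(511,317),(-20,-75,125)),('side',S(15,498),(100,170,12)),('side',S(377,600),(-100,170,12)),('side',S(600,222),(-100,-170,12)),('side',S(413,122),(-20,-75,125))]
def W(p,u):
    c,s=np.cos(p[2]),np.sin(p[2]); return np.array([p[0]+c*u[0]-s*u[1],p[1]+s*u[0]+c*u[1],u[2]])
def f(p): return np.concatenate([np.subtract(proj(n,W(p,u)),o) for n,o,u in obs])
r=least_squares(f,[600,40,-.2]); print(r.x); print(f(r.x).reshape(-1,2).round(1))
p=r.x
print('hub',W(p,(-20,-75,115)),'knob',W(p,(-20,75,134)))
for z in (151,154,157): print('flange top',z,atz('top',*T(232,227),z), 'side', atz('side',*S(290,228),z))
print('spout tip',atz('top',*T(182,475),50),'glass',atz('top',*T(345,525),59))
# handle top: fit angle
h=W(p,(-20,-75,115))
for a in np.arange(0,6.3,.1):
    q=[h[0]+48*np.cos(a),h[1]+48*np.sin(a),147]
    e=np.hypot(*np.subtract(proj('top',q),T(490,395)))+np.hypot(*np.subtract(proj('side',q),S(495,100)))
    if e<10: print(round(a,2),e,q)
for z in (96,): print('mug',atz('top',200,315,100),'spice',atz('top',162,243,96))
```

```text
[ 5.78191993e+02  1.47350139e+01 -2.75222907e-01]
[[-2.  -0.6]
 [ 1.  -0.6]
 [ 1.9  0.9]
 [-1.6  1.5]
 [ 0.2  0.4]
 [-0.7 -0.4]
 [-2.1  1.7]
 [ 0.6 -1.6]
 [ 0.9 -1.9]]
hub [538.56259013 -52.00710514 115.        ] knob [579.3268094   92.34759145 134.        ]
flange top 151 [581.49001537  91.84221886 151.        ] side [579.68652387  91.67573462 151.        ]
flange top 154 [580.65339524  91.70285484 154.        ] side [578.73890538  95.55050394 154.        ]
flange top 157 [579.8167751   91.56349081 157.        ] side [577.7912869   99.42527327 157.        ]
spout tip [469.00220027 124.34592908  50.        ] glass [439.35876256  34.92536187  59.        ]
2.6 9.046512553983156 [np.float64(497.4319299699415), np.float64(-27.263039293295336), 147]
2.7 5.145825837021322 [np.float64(495.167127314832), np.float64(-31.492870889501784), 147]
2.8 1.5570764614324655 [np.float64(493.33591777955536), np.float64(-35.92767393324219), 147]
2.9 2.742186080794222 [np.float64(491.9565982044706), np.float64(-40.523137338454475), 147]
3.0 6.284291019000256 [np.float64(491.04295029482955), np.float64(-45.23334475385199), 147]
3.1 9.809073578312695 [np.float64(490.60410291853356), np.float64(-50.01123334392767), 147]
mug [325.63988894 296.1693702  100.        ] spice [476.92971894 381.67426887  96.        ]
```

The plunger knob is at about (580, 92) and the hub at about (538.6, -52). The crank is at about (493, -37), a world angle of 2.83. First I square the tool to yaw π, then head for the knob.

>>> arm_command --steps '[{"rz": -0.08,"claw": -1},{"rz": -0.08,"claw": -1},{"dx": -0.05,"dy": -0.06,"claw": -1},{"dx": -0.05,"dy": -0.06,"claw": -1},{"dx": -0.05,"dy": -0.06,"claw": -1},{"dx": -0.05,"dy": -0.06,"claw": -1}]'

```text
$.steps[0]: bad value
```

>>> arm_command --steps '[{"dx": 0,"dy": 0,"dz": 0,"rx": 0,"ry": 0,"rz": -0.08,"claw": -1},{"dx": 0,"dy": 0,"dz": 0,"rx": 0,"ry": 0,"rz": -0.08,"claw": -1},{"dx": -0.05,"dy": -0.06,"dz": 0,"rx": 0,"ry": 0,"rz": 0,"claw": -1},{"dx": -0.05,"dy": -0.06,"dz": 0,"rx": 0,"ry": 0,"rz": 0,"claw": -1},{"dx": -0.05,"dy": -0.06,"dz": 0,"rx": 0,"ry": 0,"rz": 0,"claw": -1}]'

```text
t: 0.72
eef_pos: [276.2, 461.2, 212.0]
tcp_rot: [-3.138, -0.002, -3.127]
ft_force: [0.9, 1.2, 0.1]
opening: 0.999
```

>>> arm_command --steps '[{"dx": -0.054,"dy": -0.066,"dz": 0,"rx": 0,"ry": 0,"rz": 0,"claw": -1},{"dx": -0.054,"dy": -0.066,"dz": 0,"rx": 0,"ry": 0,"rz": 0,"claw": -1},{"dx": -0.054,"dy": -0.066,"dz": 0,"rx": 0,"ry": 0,"rz": 0,"claw": -1},{"dx": -0.054,"dy": -0.066,"dz": 0,"rx": 0,"ry": 0,"rz": 0,"claw": -1},{"dx": -0.054,"dy": -0.066,"dz": 0,"rx": 0,"ry": 0,"rz": 0,"claw": -1},{"dx": -0.054,"dy": -0.066,"dz": 0,"rx": 0,"ry": 0,"rz": 0,"claw": -1},{"dx": -0.05,"dy": -0.06,"dz": 0,"rx": 0,"ry": 0,"rz": 0.01,"claw": -1}]'

```text
t: 1.6
eef_pos: [557.2, 125.2, 212.1]
tcp_rot: [-3.138, -0.003, 3.14]
ft_force: [0.3, 0.8, -1.1]
opening: 1.001
```

>>> arm_command --steps '[{"dx": -0.028,"dy": -0.041,"dz": 0,"rx": 0,"ry": 0,"rz": 0,"claw": -1},{"dx": 0,"dy": 0,"dz": 0,"rx": 0,"ry": 0,"rz": 0,"claw": -1},{"dx": 0,"dy": 0,"dz": 0.04,"rx": 0,"ry": 0,"rz": 0,"claw": -1},{"dx": 0,"dy": 0,"dz": 0,"rx": 0,"ry": 0,"rz": 0,"claw": -1}]'

```text
t: 2.1
eef_pos: [580.8, 88.5, 178.3]
tcp_rot: [-3.138, -0.005, 3.135]
ft_force: [-0.3, 0.6, -0.4]
opening: 0.997
```

Run:
```python
from h import *
for n,b in(('side',(175,130,190,140)),('top',(240,130,190,140))):
    p,d=env.read_camera(n); crop(n,p[:,:,::-1],*b,4,f'pics/{n}1.png')
    print(proj(n,env.state()['eef_pos']))
```

```text
(np.float64(255.79089072685912), np.float64(213.92174761950625))
(np.float64(298.8480700466251), np.float64(182.32971360272506))
```

View pics/side1.png

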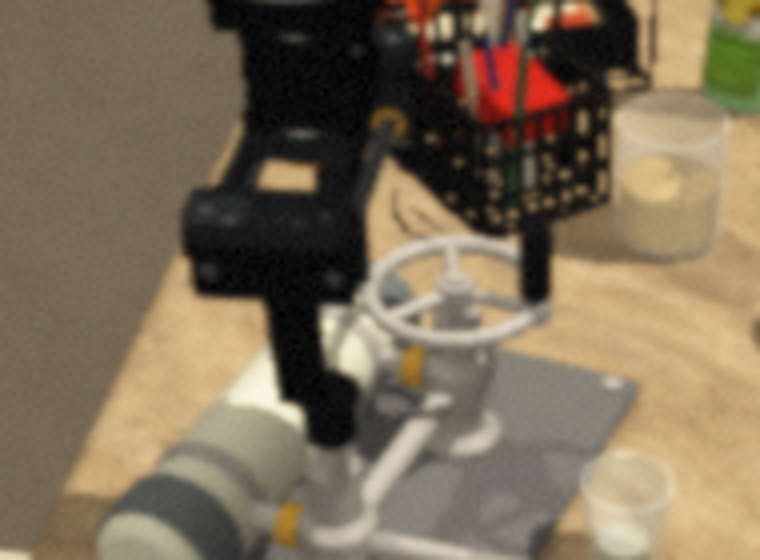

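View pics/top1.png

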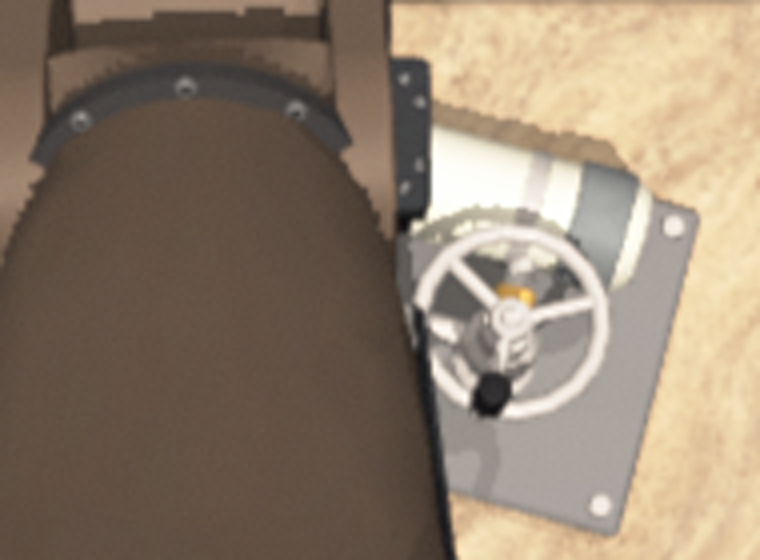

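The side view shows the near finger in line with the knob, at about crop (325,400). I descend and close.

>>> arm_command --steps '[{"dx": 0,"dy": 0.004,"dz": 0.04,"rx": 0,"ry": 0,"rz": 0,"claw": -1},{"dx": 0,"dy": 0,"dz": 0.036,"rx": 0,"ry": 0,"rz": 0,"claw": -1},{"dx": 0,"dy": 0,"dz": 0,"rx": 0,"ry": 0,"rz": 0,"claw": -1}]'

```text
t: 2.58
eef_pos: [583.6, 93.9, 123.3]
tcp_rot: [-3.139, 0.006, 3.138]
ft_force: [0.4, 0.6, 0.1]
opening: 1.002
```

>>> arm_command --steps '[{"dx": 0.004,"dy": -0.002,"dz": 0.007,"rx": 0,"ry": 0,"rz": 0,"claw": -1},{"dx": 0,"dy": 0,"dz": 0,"rx": 0,"ry": 0,"rz": 0,"claw": 1},{"dx": 0,"dy": 0,"dz": 0,"rx": 0,"ry": 0,"rz": 0,"claw": 1},{"dx": 0,"dy": 0,"dz": 0,"rx": 0,"ry": 0,"rz": 0,"claw": 1},{"dx": 0,"dy": 0,"dz": 0,"rx": 0,"ry": 0,"rz": 0,"claw": 1}]'

```text
t: 3.2
eef_pos: [581.8, 92.8, 122.0]
tcp_rot: [-3.139, 0.013, 3.139]
ft_force: [0.4, -0.0, -0.5]
opening: 0.634
```

>>> arm_command --steps '[{"dx": 0,"dy": 0,"dz": 0,"rx": 0,"ry": 0,"rz": 0,"claw": 1},{"dx": 0,"dy": 0,"dz": 0,"rx": 0,"ry": 0,"rz": 0,"claw": 1},{"dx": 0,"dy": 0,"dz": 0,"rx": 0,"ry": 0,"rz": 0,"claw": 1},{"dx": 0,"dy": 0,"dz": 0,"rx": 0,"ry": 0,"rz": 0,"claw": 1},{"dx": 0,"dy": 0,"dz": 0,"rx": 0,"ry": 0,"rz": 0,"claw": 1}]'

```text
t: 3.82
eef_pos: [581.8, 92.6, 122.1]
tcp_rot: [-3.139, 0.012, 3.139]
ft_force: [0.7, 0.1, 0.3]
opening: 0.335
```

>>> arm_command --steps '[{"dx": 0,"dy": 0,"dz": 0,"rx": 0,"ry": 0,"rz": 0,"claw": 1},{"dx": 0,"dy": 0,"dz": 0,"rx": 0,"ry": 0,"rz": 0,"claw": 1},{"dx": 0,"dy": 0,"dz": 0,"rx": 0,"ry": 0,"rz": 0,"claw": 1},{"dx": 0,"dy": 0,"dz": 0,"rx": 0,"ry": 0,"rz": 0,"claw": 1}]'

```text
t: 4.32
eef_pos: [581.8, 92.6, 122.1]
tcp_rot: [-3.139, 0.012, 3.139]
ft_force: [0.2, -0.5, 0.1]
opening: 0.338
```

>>> arm_command --steps '[{"dx": 0,"dy": 0,"dz": -0.01,"rx": 0,"ry": 0,"rz": 0,"claw": 1},{"dx": 0,"dy": 0,"dz": -0.01,"rx": 0,"ry": 0,"rz": 0,"claw": 1}]'

```text
t: 4.58
eef_pos: [581.7, 92.5, 137.9]
tcp_rot: [-3.139, 0.012, 3.139]
ft_force: [2.9, -0.7, -5.6]
opening: 0.334
```

>>> arm_command --steps '[{"dx": 0,"dy": 0,"dz": -0.01,"rx": 0,"ry": 0,"rz": 0,"claw": 1},{"dx": 0,"dy": 0,"dz": -0.004,"rx": 0,"ry": 0,"rz": 0,"claw": 1},{"dx": 0,"dy": 0,"dz": -0.004,"rx": 0,"ry": 0,"rz": 0,"claw": 1}]'

```text
t: 4.95
eef_pos: [580.8, 92.5, 148.6]
tcp_rot: [-3.139, 0.007, 3.138]
ft_force: [12.8, 0.4, -38.9]
opening: 0.336
```

>>> arm_command --steps '[{"dx": 0,"dy": 0,"dz": 0,"rx": 0,"ry": 0,"rz": 0,"claw": 1},{"dx": 0,"dy": 0,"dz": 0,"rx": 0,"ry": 0,"rz": 0,"claw": 1}]'

```text
t: 5.2
eef_pos: [580.9, 92.5, 147.2]
tcp_rot: [-3.139, 0.006, 3.138]
ft_force: [3.9, 0.6, -4.8]
opening: 0.336
```

>>> arm_command --steps '[{"dx": 0,"dy": 0,"dz": 0,"rx": 0,"ry": 0,"rz": 0,"claw": -1},{"dx": 0,"dy": 0,"dz": 0,"rx": 0,"ry": 0,"rz": 0,"claw": -1},{"dx": 0,"dy": 0,"dz": 0,"rx": 0,"ry": 0,"rz": 0,"claw": -1},{"dx": 0,"dy": 0,"dz": 0,"rx": 0,"ry": 0,"rz": 0,"claw": -1},{"dx": 0,"dy": 0,"dz": 0,"rx": 0,"ry": 0,"rz": 0,"claw": -1}]'

```text
t: 5.82
eef_pos: [580.7, 92.7, 149.6]
tcp_rot: [-3.139, 0.007, 3.138]
ft_force: [-0.5, 0.4, 0.2]
opening: 0.802
```

>>> arm_command --steps '[{"dx": 0,"dy": 0,"dz": -0.04,"rx": 0,"ry": 0,"rz": 0,"claw": -1},{"dx": 0,"dy": 0,"dz": -0.04,"rx": 0,"ry": 0,"rz": 0,"claw": -1},{"dx": 0.037,"dy": -0.054,"dz": 0,"rx": 0,"ry": 0,"rz": 0,"claw": -1},{"dx": 0.037,"dy": -0.054,"dz": 0,"rx": 0,"ry": 0,"rz": 0,"claw": -1},{"dx": 0.037,"dy": -0.054,"dz": 0,"rx": 0,"ry": 0,"rz": 0,"claw": -1},{"dx": 0,"dy": 0,"dz": 0,"rx": 0,"ry": 0,"rz": 0,"claw": -1}]'

```text
t: 6.58
eef_pos: [488.6, -39.4, 215.4]
tcp_rot: [-3.138, 0.008, 3.14]
ft_force: [0.2, 0.1, -0.0]
opening: 1.004
```

Run:
```python
from h import *
for n,b in(('side',(175,130,190,140)),('top',(240,130,190,140))):
    p,d=env.read_camera(n); crop(n,p[:,:,::-1],*b,4,f'pics/{n}2.png')
for z in (151,176): print(np.subtract(proj('side',(580,92,z)),(175,130))*4)
```

```text
[329.23354868 388.35774696]
[325.87236154 346.60854548]
```

View pics/side2.png

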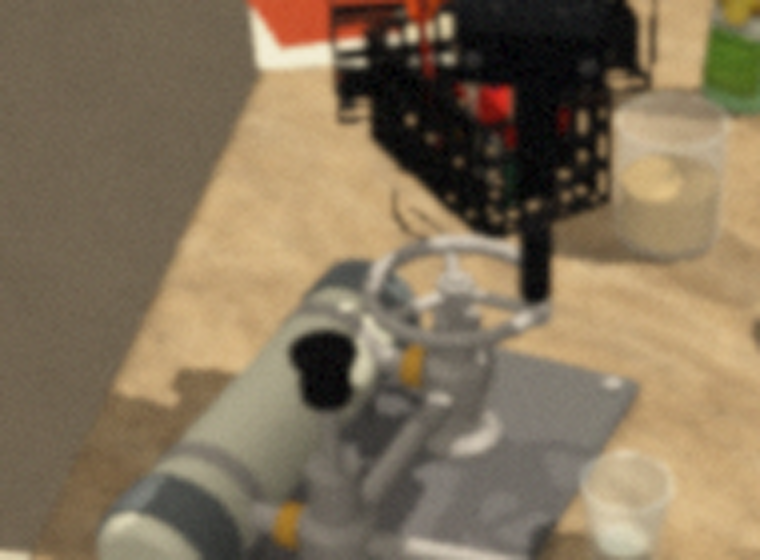

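View pics/top2.png

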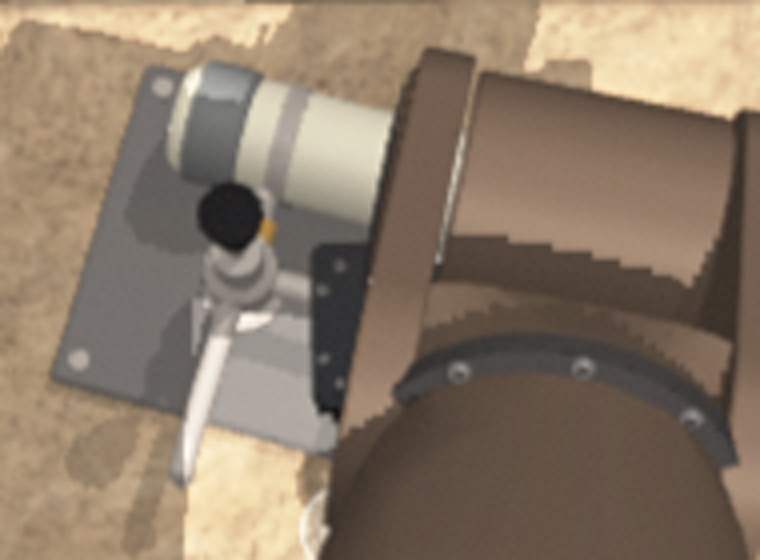

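The knob's flange is centred at about crop (323,348), against a prediction of (326,347) for fully up, so it is at its stop. The handle is at crop (536,265), directly under the fingers. Next I grip it.

>>> arm_command --steps '[{"dx": -0.005,"dy": 0.003,"dz": 0.03,"rx": 0,"ry": 0,"rz": 0,"claw": -1},{"dx": 0,"dy": 0,"dz": 0.04,"rx": 0,"ry": 0,"rz": 0,"claw": -1},{"dx": 0,"dy": 0,"dz": 0.03,"rx": 0,"ry": 0,"rz": 0,"claw": -1},{"dx": 0,"dy": 0,"dz": 0,"rx": 0,"ry": 0,"rz": 0,"claw": -1}]'

```text
t: 7.18
eef_pos: [498.6, -31.9, 133.5]
tcp_rot: [-3.138, 0.011, -3.137]
ft_force: [0.0, -0.5, 0.3]
opening: 1.002
```

>>> arm_command --steps '[{"dx": 0.007,"dy": -0.006,"dz": 0.003,"rx": 0,"ry": 0,"rz": 0,"claw": -1},{"dx": 0,"dy": 0,"dz": 0,"rx": 0,"ry": 0,"rz": 0,"claw": 0.3},{"dx": 0,"dy": 0,"dz": 0,"rx": 0,"ry": 0,"rz": 0,"claw": 0.3},{"dx": 0,"dy": 0,"dz": 0,"rx": 0,"ry": 0,"rz": 0,"claw": 0.3},{"dx": 0,"dy": 0,"dz": 0,"rx": 0,"ry": 0,"rz": 0,"claw": 0.3}]'

```text
t: 7.8
eef_pos: [494.4, -36.4, 133.6]
tcp_rot: [-3.138, 0.016, -3.136]
ft_force: [0.3, -0.0, -0.3]
opening: 0.635
```

Run:
```python
from h import *
n='side';b=(245,140,110,90)
p,d=env.read_camera(n); crop(n,p[:,:,::-1],*b,7,f'pics/{n}3.png')
s=env.state();print(s['eef_pos'],s['opening'],np.subtract(proj(n,s['eef_pos']),b[:2])*7)
```

```text
[494.35674049 -36.41641171 133.60855765] 0.5956702146789844 [442.91823622 423.82851151]
```

View pics/side3.png

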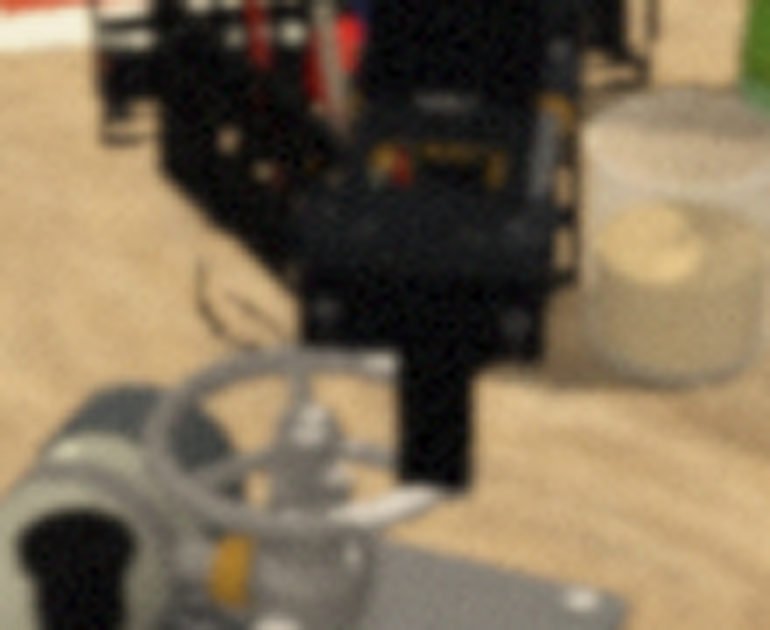

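The near finger covers the handle at about crop (435,420), so the two are aligned in x. Closing.

>>> arm_command --steps '[{"dx": 0,"dy": 0,"dz": 0,"rx": 0,"ry": 0,"rz": 0,"claw": 1},{"dx": 0,"dy": 0,"dz": 0,"rx": 0,"ry": 0,"rz": 0,"claw": 1},{"dx": 0,"dy": 0,"dz": 0,"rx": 0,"ry": 0,"rz": 0,"claw": 1},{"dx": 0,"dy": 0,"dz": 0,"rx": 0,"ry": 0,"rz": 0,"claw": 1},{"dx": 0,"dy": 0,"dz": 0,"rx": 0,"ry": 0,"rz": 0,"claw": 1},{"dx": 0,"dy": 0,"dz": 0,"rx": 0,"ry": 0,"rz": 0,"claw": 1},{"dx": 0,"dy": 0,"dz": 0,"rx": 0,"ry": 0,"rz": 0,"claw": 1},{"dx": 0,"dy": 0,"dz": 0,"rx": 0,"ry": 0,"rz": 0,"claw": 1}]'

```text
t: 8.85
eef_pos: [494.5, -36.5, 133.6]
tcp_rot: [-3.138, 0.016, -3.136]
ft_force: [0.2, -0.4, 0.8]
opening: 0.194
```

```bash
cat > plan.py <<'E'
import sys
from h import *
cx,cy=538.6,-52.0
if len(sys.argv)>4: cx,cy=float(sys.argv[3]),float(sys.argv[4])
st,n=float(sys.argv[1]),int(sys.argv[2])
s=env.state();p=s['eef_pos'];a=np.arctan2(p[1]-cy,p[0]-cx)
print('t',s['t'],'pos',p.round(1),'ang',a.round(3),'rad',np.hypot(p[1]-cy,p[0]-cx).round(1),'rot',s['tcp_rot'].round(3),'f',s['ft_force'].round(1),'open',round(s['opening'],3))
M=R.from_euler('xyz',s['tcp_rot']).as_matrix()
q=np.array([p[0],p[1]])
for i in range(n):
    a+=st; w=np.array([cx+48*np.cos(a),cy+48*np.sin(a)]); d=w-q; q=w
    l=M.T@np.array([d[0],d[1],0])/800
    print(round(a,2),'dx %.4f dy %.4f'%(l[0],l[1]))
E
python3 plan.py -0.2 6
```

```text
t 8.85 pos [494.5 -36.5 133.6] ang 2.804 rad 46.8 rot [-3.138  0.016 -3.136] f [ 0.2 -0.4  0.8] open 0.194
2.6 dx -0.0037 dy 0.0113
2.4 dx -0.0072 dy 0.0096
2.2 dx -0.0089 dy 0.0080
2.0 dx -0.0104 dy 0.0060
1.8 dx -0.0113 dy 0.0038
1.6 dx -0.0119 dy 0.0015
```

>>> arm_command --steps '[{"dx": -0.004,"dy": 0.011,"dz": 0,"rx": 0,"ry": 0,"rz": 0,"claw": 1},{"dx": -0.007,"dy": 0.01,"dz": 0,"rx": 0,"ry": 0,"rz": 0,"claw": 1},{"dx": -0.009,"dy": 0.008,"dz": 0,"rx": 0,"ry": 0,"rz": 0,"claw": 1},{"dx": -0.01,"dy": 0.006,"dz": 0,"rx": 0,"ry": 0,"rz": 0,"claw": 1}]'

```text
t: 9.35
eef_pos: [520.0, -7.6, 133.7]
tcp_rot: [-3.136, 0.016, -3.136]
ft_force: [2.7, -10.4, -4.3]
opening: 0.193
```

```bash
python3 plan.py -0.2 8
```

```text
t 9.35 pos [520.   -7.6 133.7] ang 1.967 rad 48.2 rot [-3.136  0.016 -3.136] f [  2.7 -10.4  -4.3] open 0.193
1.77 dx -0.0116 dy 0.0032
1.57 dx -0.0119 dy 0.0011
1.37 dx -0.0119 dy -0.0013
1.17 dx -0.0114 dy -0.0037
0.97 dx -0.0105 dy -0.0058
0.77 dx -0.0091 dy -0.0078
0.57 dx -0.0074 dy -0.0095
0.37 dx -0.0053 dy -0.0107
```

>>> arm_command --steps '[{"dx": -0.012,"dy": 0.002,"dz": 0,"rx": 0,"ry": 0,"rz": 0,"claw": 1},{"dx": -0.012,"dy": 0.001,"dz": 0,"rx": 0,"ry": 0,"rz": 0,"claw": 1},{"dx": -0.012,"dy": -0.0015,"dz": 0,"rx": 0,"ry": 0,"rz": 0,"claw": 1},{"dx": -0.011,"dy": -0.004,"dz": 0,"rx": 0,"ry": 0,"rz": 0,"claw": 1}]'

```text
t: 9.85
eef_pos: [558.5, -7.1, 133.6]
tcp_rot: [-3.138, 0.012, -3.135]
ft_force: [-2.5, -0.0, -0.3]
opening: 0.19
```

```bash
python3 plan.py -0.2 8
```

```text
t 9.85 pos [558.5  -7.1 133.6] ang 1.153 rad 49.1 rot [-3.138  0.012 -3.135] f [-2.5 -0.  -0.3] open 0.19
0.95 dx -0.0098 dy -0.0073
0.75 dx -0.0090 dy -0.0079
0.55 dx -0.0072 dy -0.0096
0.35 dx -0.0052 dy -0.0108
0.15 dx -0.0029 dy -0.0116
-0.05 dx -0.0006 dy -0.0120
-0.25 dx 0.0018 dy -0.0118
-0.45 dx 0.0041 dy -0.0112
```

>>> arm_command --steps '[{"dx": -0.005,"dy": -0.004,"dz": 0,"rx": 0,"ry": 0,"rz": 0,"claw": 1},{"dx": -0.005,"dy": -0.004,"dz": 0,"rx": 0,"ry": 0,"rz": 0,"claw": 1},{"dx": -0.0045,"dy": -0.0045,"dz": 0,"rx": 0,"ry": 0,"rz": 0,"claw": 1},{"dx": -0.004,"dy": -0.005,"dz": 0,"rx": 0,"ry": 0,"rz": 0,"claw": 1}]'

```text
t: 10.35
eef_pos: [576.5, -20.3, 133.7]
tcp_rot: [-3.141, 0.016, -3.136]
ft_force: [1.6, 3.8, -3.9]
opening: 0.192
```

```bash
python3 plan.py -0.1 8
```

```text
t 10.35 pos [576.5 -20.3 133.7] ang 0.696 rad 49.4 rot [-3.141  0.016 -3.136] f [ 1.6  3.8 -3.9] open 0.192
0.6 dx -0.0022 dy -0.0059
0.5 dx -0.0031 dy -0.0051
0.4 dx -0.0026 dy -0.0054
0.3 dx -0.0020 dy -0.0057
0.2 dx -0.0014 dy -0.0058
0.1 dx -0.0008 dy -0.0059
-0.0 dx -0.0002 dy -0.0060
-0.1 dx 0.0004 dy -0.0060
```

>>> arm_command --steps '[{"dx": -0.0035,"dy": -0.005,"dz": 0,"rx": 0,"ry": 0,"rz": 0,"claw": 1},{"dx": -0.003,"dy": -0.005,"dz": 0,"rx": 0,"ry": 0,"rz": 0,"claw": 1},{"dx": -0.0025,"dy": -0.0055,"dz": 0,"rx": 0,"ry": 0,"rz": 0,"claw": 1},{"dx": -0.002,"dy": -0.0055,"dz": 0,"rx": 0,"ry": 0,"rz": 0,"claw": 1}]'

```text
t: 10.85
eef_pos: [586.3, -38.5, 133.7]
tcp_rot: [-3.141, 0.016, -3.136]
ft_force: [-1.0, 2.5, -2.7]
opening: 0.191
```

```bash
python3 plan.py -0.1 8
```

```text
t 10.85 pos [586.3 -38.5 133.7] ang 0.275 rad 49.5 rot [-3.141  0.016 -3.136] f [-1.   2.5 -2.7] open 0.191
0.18 dx 0.0005 dy -0.0064
0.08 dx -0.0007 dy -0.0060
-0.02 dx -0.0001 dy -0.0060
-0.12 dx 0.0005 dy -0.0060
-0.22 dx 0.0011 dy -0.0059
-0.32 dx 0.0017 dy -0.0058
-0.42 dx 0.0022 dy -0.0056
-0.52 dx 0.0028 dy -0.0053
```

>>> arm_command --steps '[{"dx": -0.001,"dy": -0.006,"dz": 0,"rx": 0,"ry": 0,"rz": 0,"claw": 1},{"dx": -0.0005,"dy": -0.006,"dz": 0,"rx": 0,"ry": 0,"rz": 0,"claw": 1},{"dx": 0,"dy": -0.006,"dz": 0,"rx": 0,"ry": 0,"rz": 0,"claw": 1},{"dx": 0.0005,"dy": -0.006,"dz": 0,"rx": 0,"ry": 0,"rz": 0,"claw": 1}]'

```text
t: 11.35
eef_pos: [587.4, -59.4, 133.7]
tcp_rot: [-3.141, 0.016, -3.136]
ft_force: [0.7, 2.2, -2.6]
opening: 0.193
```

```bash
python3 plan.py -0.1 8
```

```text
t 11.35 pos [587.4 -59.4 133.7] ang -0.149 rad 49.4 rot [-3.141  0.016 -3.136] f [ 0.7  2.2 -2.6] open 0.193
-0.25 dx 0.0029 dy -0.0056
-0.35 dx 0.0018 dy -0.0057
-0.45 dx 0.0024 dy -0.0055
-0.55 dx 0.0029 dy -0.0052
-0.65 dx 0.0034 dy -0.0049
-0.75 dx 0.0039 dy -0.0046
-0.85 dx 0.0043 dy -0.0042
-0.95 dx 0.0047 dy -0.0037
```

>>> arm_command --steps '[{"dx": 0.001,"dy": -0.006,"dz": 0,"rx": 0,"ry": 0,"rz": 0,"claw": 1},{"dx": 0.002,"dy": -0.0055,"dz": 0,"rx": 0,"ry": 0,"rz": 0,"claw": 1},{"dx": 0.0025,"dy": -0.0055,"dz": 0,"rx": 0,"ry": 0,"rz": 0,"claw": 1},{"dx": 0.003,"dy": -0.005,"dz": 0,"rx": 0,"ry": 0,"rz": 0,"claw": 1}]'

```text
t: 11.85
eef_pos: [584.3, -65.7, 133.8]
tcp_rot: [3.124, 0.025, -3.141]
ft_force: [19.3, 32.7, -10.3]
opening: 0.19
```

```bash
python3 plan.py -0.1 8
```

```text
t 11.85 pos [584.3 -65.7 133.8] ang -0.291 rad 47.7 rot [ 3.124  0.025 -3.141] f [ 19.3  32.7 -10.3] open 0.19
-0.39 dx 0.0016 dy -0.0058
-0.49 dx 0.0026 dy -0.0054
-0.59 dx 0.0031 dy -0.0051
-0.69 dx 0.0036 dy -0.0048
-0.79 dx 0.0040 dy -0.0044
-0.89 dx 0.0045 dy -0.0040
-0.99 dx 0.0048 dy -0.0035
-1.09 dx 0.0052 dy -0.0030
```

That is a firm stop. I hold it with light pressure for the required dwell, then read the stop angle.

>>> arm_command --steps '[{"dx": 0,"dy": -0.002,"dz": 0,"rx": 0,"ry": 0,"rz": 0,"claw": 1},{"dx": 0,"dy": -0.002,"dz": 0,"rx": 0,"ry": 0,"rz": 0,"claw": 1},{"dx": 0,"dy": -0.001,"dz": 0,"rx": 0,"ry": 0,"rz": 0,"claw": 1}]'

```text
t: 12.22
eef_pos: [584.8, -65.0, 133.7]
tcp_rot: [3.118, 0.026, -3.139]
ft_force: [1.5, 6.5, -2.2]
opening: 0.195
```

>>> arm_command --steps '[{"dx": 0,"dy": 0,"dz": 0,"rx": 0,"ry": 0,"rz": 0,"claw": 1},{"dx": 0,"dy": 0,"dz": 0,"rx": 0,"ry": 0,"rz": 0,"claw": 1}]'

```text
t: 12.48
eef_pos: [584.8, -64.9, 133.7]
tcp_rot: [3.119, 0.026, -3.138]
ft_force: [2.3, 3.4, -3.0]
opening: 0.193
```

```bash
python3 - <<'E'
from h import *
for n,b in(('side',(245,140,110,90)),('top',(240,130,190,140))):
    p,d=env.read_camera(n); crop(n,p[:,:,::-1],*b,7 if n=='side' else 4,f'pics/{n}4.png')
E
python3 plan.py 0.2 8 539.2 -52
```

```text
t 12.575 pos [584.8 -64.9 133.7] ang -0.276 rad 47.4 rot [ 3.118  0.026 -3.138] f [ 2.6  4.5 -3.3] open 0.191
-0.08 dx -0.0029 dy 0.0116
0.12 dx 0.0002 dy 0.0120
0.32 dx 0.0026 dy 0.0117
0.52 dx 0.0049 dy 0.0109
0.72 dx 0.0070 dy 0.0097
0.92 dx 0.0088 dy 0.0082
1.12 dx 0.0102 dy 0.0063
1.32 dx 0.0112 dy 0.0041
```

View pics/side4.png

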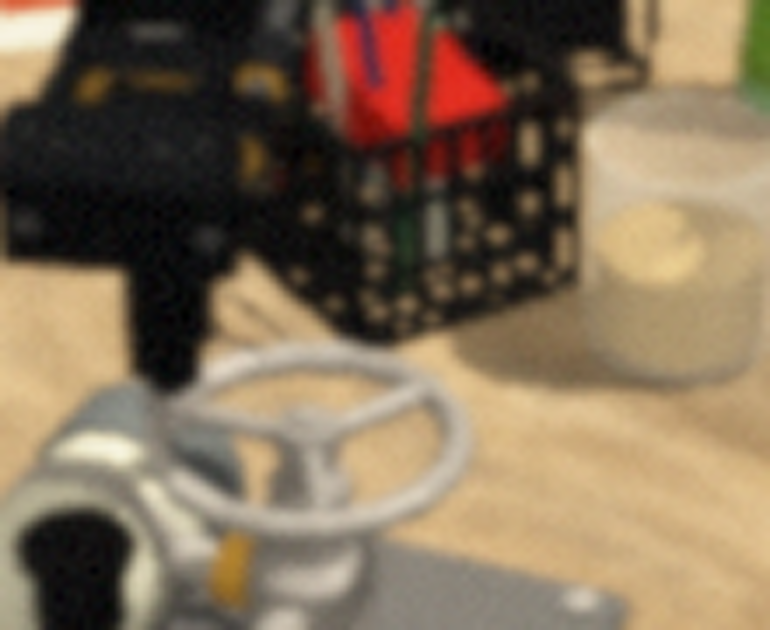

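The side view shows the wheel with the fingers and handle at the far left of the rim, about crop (170,350). I take the stop position as TCP (584.8,-65). Opening two turns should bring the TCP back to that spot on the second pass.

>>> arm_command --steps '[{"dx": -0.002,"dy": 0.0116,"dz": 0,"rx": -0.015,"ry": 0,"rz": 0,"claw": 1},{"dx": 0,"dy": 0.012,"dz": 0,"rx": 0,"ry": 0,"rz": 0,"claw": 1},{"dx": 0.0026,"dy": 0.0117,"dz": 0,"rx": 0,"ry": 0,"rz": 0,"claw": 1},{"dx": 0.005,"dy": 0.011,"dz": 0,"rx": 0,"ry": 0,"rz": 0,"claw": 1},{"dx": 0.007,"dy": 0.0097,"dz": 0,"rx": 0,"ry": 0,"rz": 0,"claw": 1},{"dx": 0.009,"dy": 0.008,"dz": 0,"rx": 0,"ry": 0,"rz": 0,"claw": 1}]'

```text
t: 13.32
eef_pos: [566.7, -12.0, 134.0]
tcp_rot: [3.096, 0.026, -3.138]
ft_force: [-0.2, -2.6, -6.8]
opening: 0.195
```

```bash
python3 plan.py 0.2 10 539 -52
```

```text
t 13.325 pos [566.7 -12.  134. ] ang 0.966 rad 48.7 rot [ 3.096  0.026 -3.138] f [-0.2 -2.6 -6.8] open 0.195
1.17 dx 0.0109 dy 0.0052
1.37 dx 0.0114 dy 0.0036
1.57 dx 0.0119 dy 0.0013
1.77 dx 0.0119 dy -0.0011
1.97 dx 0.0115 dy -0.0034
2.17 dx 0.0106 dy -0.0056
2.37 dx 0.0092 dy -0.0076
2.57 dx 0.0075 dy -0.0093
2.77 dx 0.0055 dy -0.0106
2.97 dx 0.0033 dy -0.0115
```

>>> arm_command --steps '[{"dx": 0.0109,"dy": 0.0052,"dz": 0,"rx": 0.015,"ry": 0,"rz": 0,"claw": 1},{"dx": 0.0114,"dy": 0.0036,"dz": 0,"rx": 0.014,"ry": 0,"rz": 0,"claw": 1},{"dx": 0.0119,"dy": 0.0013,"dz": 0,"rx": 0,"ry": 0,"rz": 0,"claw": 1},{"dx": 0.0119,"dy": -0.001,"dz": 0,"rx": 0,"ry": 0,"rz": 0,"claw": 1},{"dx": 0.0115,"dy": -0.0034,"dz": 0,"rx": 0,"ry": 0,"rz": 0,"claw": 1},{"dx": 0.0106,"dy": -0.0056,"dz": 0,"rx": 0,"ry": 0,"rz": 0,"claw": 1},{"dx": 0.0092,"dy": -0.0076,"dz": 0,"rx": 0,"ry": 0,"rz": 0,"claw": 1}]'

```text
t: 14.2
eef_pos: [502.7, -19.5, 134.0]
tcp_rot: [-3.135, 0.033, -3.138]
ft_force: [10.4, -6.5, -15.0]
opening: 0.197
```

```bash
python3 plan.py 0.2 8 539 -52
```

```text
t 14.2 pos [502.7 -19.5 134. ] ang 2.411 rad 48.8 rot [-3.135  0.033 -3.138] f [ 10.4  -6.5 -15. ] open 0.197
2.61 dx 0.0064 dy -0.0103
2.81 dx 0.0050 dy -0.0109
3.01 dx 0.0028 dy -0.0117
3.21 dx 0.0004 dy -0.0120
3.41 dx -0.0020 dy -0.0118
3.61 dx -0.0043 dy -0.0112
3.81 dx -0.0064 dy -0.0101
4.01 dx -0.0083 dy -0.0086
```

>>> arm_command --steps '[{"dx": 0.0062,"dy": -0.0103,"dz": 0,"rx": 0,"ry": 0.01,"rz": 0,"claw": 1},{"dx": 0.005,"dy": -0.011,"dz": 0,"rx": 0,"ry": 0.006,"rz": 0,"claw": 1},{"dx": 0.0028,"dy": -0.0117,"dz": 0,"rx": 0,"ry": 0,"rz": 0,"claw": 1},{"dx": 0.0004,"dy": -0.012,"dz": 0,"rx": 0,"ry": 0,"rz": 0,"claw": 1},{"dx": -0.002,"dy": -0.0118,"dz": 0,"rx": 0,"ry": 0,"rz": 0,"claw": 1},{"dx": -0.0043,"dy": -0.0112,"dz": 0,"rx": 0,"ry": 0,"rz": 0,"claw": 1},{"dx": -0.0064,"dy": -0.01,"dz": 0,"rx": 0,"ry": 0,"rz": 0,"claw": 1}]'

```text
t: 15.08
eef_pos: [501.4, -82.1, 134.1]
tcp_rot: [-3.139, 0.012, 3.141]
ft_force: [8.5, 9.8, -13.2]
opening: 0.194
```

```bash
python3 plan.py 0.2 8 539 -52
```

```text
t 15.075 pos [501.4 -82.1 134.1] ang -2.466 rad 48.1 rot [-3.139  0.012  3.141] f [  8.5   9.8 -13.2] open 0.194
-2.27 dx -0.0085 dy -0.0084
-2.07 dx -0.0099 dy -0.0067
-1.87 dx -0.0111 dy -0.0046
-1.67 dx -0.0118 dy -0.0023
-1.47 dx -0.0120 dy 0.0001
-1.27 dx -0.0117 dy 0.0024
-1.07 dx -0.0110 dy 0.0047
-0.87 dx -0.0099 dy 0.0068
```

>>> arm_command --steps '[{"dx": -0.0085,"dy": -0.0084,"dz": 0,"rx": 0,"ry": 0,"rz": 0,"claw": 1},{"dx": -0.01,"dy": -0.0066,"dz": 0,"rx": 0,"ry": 0,"rz": 0,"claw": 1},{"dx": -0.011,"dy": -0.0045,"dz": 0,"rx": 0,"ry": 0,"rz": 0,"claw": 1},{"dx": -0.0118,"dy": -0.0022,"dz": 0,"rx": 0,"ry": 0,"rz": 0,"claw": 1},{"dx": -0.012,"dy": 0.0001,"dz": 0,"rx": 0,"ry": 0,"rz": 0,"claw": 1},{"dx": -0.0117,"dy": 0.0024,"dz": 0,"rx": 0,"ry": 0,"rz": 0,"claw": 1},{"dx": -0.011,"dy": 0.0047,"dz": 0,"rx": 0,"ry": 0,"rz": 0,"claw": 1}]'

```text
t: 15.95
eef_pos: [561.8, -93.4, 134.0]
tcp_rot: [3.141, 0.004, 3.139]
ft_force: [-3.8, 1.9, -4.9]
opening: 0.189
```

```bash
python3 plan.py 0.2 8 539 -52
```

```text
t 15.95 pos [561.8 -93.4 134. ] ang -1.067 rad 47.3 rot [3.141 0.004 3.139] f [-3.8  1.9 -4.9] open 0.189
-0.87 dx -0.0103 dy 0.0061
-0.67 dx -0.0083 dy 0.0086
-0.47 dx -0.0064 dy 0.0101
-0.27 dx -0.0043 dy 0.0112
-0.07 dx -0.0020 dy 0.0118
0.13 dx 0.0004 dy 0.0120
0.33 dx 0.0028 dy 0.0117
0.53 dx 0.0050 dy 0.0109
```

>>> arm_command --steps '[{"dx": -0.0103,"dy": 0.0061,"dz": 0,"rx": 0,"ry": 0,"rz": 0,"claw": 1},{"dx": -0.0083,"dy": 0.0086,"dz": 0,"rx": 0,"ry": 0,"rz": 0,"claw": 1},{"dx": -0.0064,"dy": 0.0101,"dz": 0,"rx": 0,"ry": 0,"rz": 0,"claw": 1},{"dx": -0.0043,"dy": 0.0112,"dz": 0,"rx": 0,"ry": 0,"rz": 0,"claw": 1},{"dx": -0.002,"dy": 0.0118,"dz": 0,"rx": 0,"ry": 0,"rz": 0,"claw": 1},{"dx": 0.0004,"dy": 0.012,"dz": 0,"rx": 0,"ry": 0,"rz": 0,"claw": 1},{"dx": 0.0028,"dy": 0.0117,"dz": 0,"rx": 0,"ry": 0,"rz": 0,"claw": 1}]'

```text
t: 16.82
eef_pos: [583.0, -32.6, 134.0]
tcp_rot: [-3.141, -0.006, -3.141]
ft_force: [-10.4, -7.5, -1.0]
opening: 0.191
```

```bash
python3 plan.py 0.2 8 539 -52
```

```text
t 16.825 pos [583.  -32.6 134. ] ang 0.415 rad 48.1 rot [-3.141 -0.006 -3.141] f [-10.4  -7.5  -1. ] open 0.191
0.62 dx 0.0060 dy 0.0104
0.82 dx 0.0079 dy 0.0090
1.02 dx 0.0095 dy 0.0073
1.22 dx 0.0108 dy 0.0053
1.42 dx 0.0116 dy 0.0030
1.62 dx 0.0120 dy 0.0007
1.82 dx 0.0119 dy -0.0017
2.02 dx 0.0113 dy -0.0040
```

Into the second turn now.

>>> arm_command --steps '[{"dx": 0.006,"dy": 0.0104,"dz": 0,"rx": 0,"ry": 0,"rz": 0,"claw": 1},{"dx": 0.0079,"dy": 0.009,"dz": 0,"rx": 0,"ry": 0,"rz": 0,"claw": 1},{"dx": 0.0095,"dy": 0.0073,"dz": 0,"rx": 0,"ry": 0,"rz": 0,"claw": 1},{"dx": 0.0108,"dy": 0.0053,"dz": 0,"rx": 0,"ry": 0,"rz": 0,"claw": 1},{"dx": 0.0116,"dy": 0.003,"dz": 0,"rx": 0,"ry": 0,"rz": 0,"claw": 1},{"dx": 0.012,"dy": 0.0007,"dz": 0,"rx": 0,"ry": 0,"rz": 0,"claw": 1},{"dx": 0.0119,"dy": -0.0017,"dz": 0,"rx": 0,"ry": 0,"rz": 0,"claw": 1}]'

```text
t: 17.7
eef_pos: [528.4, -4.4, 134.1]
tcp_rot: [-3.138, 0.001, -3.139]
ft_force: [3.2, -2.7, -12.1]
opening: 0.195
```

```bash
python3 plan.py 0.2 8 539 -52
```

```text
t 17.7 pos [528.4  -4.4 134.1] ang 1.79 rad 48.7 rot [-3.138e+00  1.000e-03 -3.139e+00] f [  3.2  -2.7 -12.1] open 0.195
1.99 dx 0.0112 dy -0.0046
2.19 dx 0.0104 dy -0.0059
2.39 dx 0.0090 dy -0.0079
2.59 dx 0.0073 dy -0.0095
2.79 dx 0.0052 dy -0.0108
2.99 dx 0.0030 dy -0.0116
3.19 dx 0.0006 dy -0.0120
3.39 dx -0.0018 dy -0.0119
```

>>> arm_command --steps '[{"dx": 0.0112,"dy": -0.0044,"dz": 0,"rx": 0,"ry": 0,"rz": 0,"claw": 1},{"dx": 0.0104,"dy": -0.006,"dz": 0,"rx": 0,"ry": 0,"rz": 0,"claw": 1},{"dx": 0.009,"dy": -0.0079,"dz": 0,"rx": 0,"ry": 0,"rz": 0,"claw": 1},{"dx": 0.0073,"dy": -0.0095,"dz": 0,"rx": 0,"ry": 0,"rz": 0,"claw": 1},{"dx": 0.0052,"dy": -0.0108,"dz": 0,"rx": 0,"ry": 0,"rz": 0,"claw": 1},{"dx": 0.003,"dy": -0.0116,"dz": 0,"rx": 0,"ry": 0,"rz": 0,"claw": 1},{"dx": 0.0006,"dy": -0.012,"dz": 0,"rx": 0,"ry": 0,"rz": 0,"claw": 1}]'

```text
t: 18.58
eef_pos: [490.8, -58.0, 134.2]
tcp_rot: [-3.137, 0.008, -3.141]
ft_force: [12.6, 4.3, -19.1]
opening: 0.191
```

```bash
python3 plan.py 0.2 8 539 -52
```

```text
t 18.575 pos [490.8 -58.  134.2] ang -3.019 rad 48.6 rot [-3.137  0.008 -3.141] f [ 12.6   4.3 -19.1] open 0.191
-2.82 dx -0.0034 dy -0.0116
-2.62 dx -0.0049 dy -0.0109
-2.42 dx -0.0070 dy -0.0097
-2.22 dx -0.0088 dy -0.0082
-2.02 dx -0.0102 dy -0.0062
-1.82 dx -0.0113 dy -0.0041
-1.62 dx -0.0118 dy -0.0018
-1.42 dx -0.0120 dy 0.0006
```

>>> arm_command --steps '[{"dx": -0.0034,"dy": -0.0116,"dz": 0.0005,"rx": 0,"ry": 0,"rz": 0,"claw": 1},{"dx": -0.005,"dy": -0.011,"dz": 0,"rx": 0,"ry": 0,"rz": 0,"claw": 1},{"dx": -0.007,"dy": -0.0097,"dz": 0,"rx": 0,"ry": 0,"rz": 0,"claw": 1},{"dx": -0.0088,"dy": -0.0082,"dz": 0,"rx": 0,"ry": 0,"rz": 0,"claw": 1},{"dx": -0.0102,"dy": -0.0062,"dz": 0,"rx": 0,"ry": 0,"rz": 0,"claw": 1},{"dx": -0.0113,"dy": -0.0041,"dz": 0,"rx": 0,"ry": 0,"rz": 0,"claw": 1},{"dx": -0.0118,"dy": -0.0018,"dz": 0,"rx": 0,"ry": 0,"rz": 0,"claw": 1}]'

```text
t: 19.45
eef_pos: [536.0, -99.5, 134.0]
tcp_rot: [3.136, 0.004, 3.138]
ft_force: [-2.1, 8.0, -4.0]
opening: 0.191
```

```bash
python3 plan.py 0.2 8 539 -52
```

```text
t 19.45 pos [536.  -99.5 134. ] ang -1.635 rad 47.6 rot [3.136 0.004 3.138] f [-2.1  8.  -4. ] open 0.191
-1.43 dx -0.0119 dy -0.0001
-1.23 dx -0.0116 dy 0.0028
-1.03 dx -0.0108 dy 0.0051
-0.83 dx -0.0096 dy 0.0071
-0.63 dx -0.0080 dy 0.0089
-0.43 dx -0.0061 dy 0.0103
-0.23 dx -0.0039 dy 0.0113
-0.03 dx -0.0016 dy 0.0119
```

Six more rows, then I refine the end angle.

>>> arm_command --steps '[{"dx": -0.0119,"dy": 0,"dz": 0,"rx": 0,"ry": 0,"rz": 0,"claw": 1},{"dx": -0.0116,"dy": 0.0028,"dz": 0,"rx": 0,"ry": 0,"rz": 0,"claw": 1},{"dx": -0.0108,"dy": 0.005,"dz": 0,"rx": 0,"ry": 0,"rz": 0,"claw": 1},{"dx": -0.0096,"dy": 0.0071,"dz": 0,"rx": 0,"ry": 0,"rz": 0,"claw": 1},{"dx": -0.008,"dy": 0.009,"dz": 0,"rx": 0,"ry": 0,"rz": 0,"claw": 1},{"dx": -0.003,"dy": 0.005,"dz": 0,"rx": 0,"ry": 0,"rz": 0,"claw": 1},{"dx": 0,"dy": 0,"dz": 0,"rx": 0,"ry": 0,"rz": 0,"claw": 1}]'

```text
t: 20.32
eef_pos: [579.8, -75.9, 134.0]
tcp_rot: [3.136, -0.002, 3.139]
ft_force: [0.1, -1.4, -6.4]
opening: 0.192
```

```bash
python3 plan.py 0.1 3 539 -52
```

```text
t 20.325 pos [579.8 -75.9 134. ] ang -0.53 rad 47.2 rot [ 3.136e+00 -2.000e-03  3.139e+00] f [ 0.1 -1.4 -6.4] open 0.192
-0.43 dx -0.0036 dy 0.0048
-0.33 dx -0.0022 dy 0.0056
-0.23 dx -0.0016 dy 0.0058
```

>>> arm_command --steps '[{"dx": -0.0032,"dy": 0.0065,"dz": 0,"rx": 0,"ry": 0,"rz": 0,"claw": 1},{"dx": -0.0022,"dy": 0.007,"dz": 0,"rx": 0,"ry": 0,"rz": 0,"claw": 1},{"dx": 0,"dy": 0,"dz": 0,"rx": 0,"ry": 0,"rz": 0,"claw": 1},{"dx": 0,"dy": 0,"dz": 0,"rx": 0,"ry": 0,"rz": 0,"claw": 1}]'

```text
t: 20.82
eef_pos: [584.6, -64.5, 134.1]
tcp_rot: [3.136, -0.001, 3.139]
ft_force: [-0.7, -2.6, -7.1]
opening: 0.194
```

```bash
python3 - <<'E'
from h import *
for n,b in(('side',(245,140,110,90)),('top',(240,130,190,140))):
    p,d=env.read_camera(n); crop(n,p[:,:,::-1],*b,7 if n=='side' else 4,f'pics/{n}5.png')
a=cv2.imread('pics/side4.png');b=cv2.imread('pics/side5.png')
cv2.imwrite('pics/cmp.png',cv2.resize(np.hstack([a,b]),(800,327)))
E
python3 plan.py 0.1 1 539 -52
```

```text
t 20.925 pos [584.6 -64.5 134.1] ang -0.267 rad 47.3 rot [ 3.136e+00 -1.000e-03  3.138e+00] f [ 1.3  0.3 -7.6] open 0.195
-0.17 dx -0.0021 dy 0.0056
```

View pics/cmp.png

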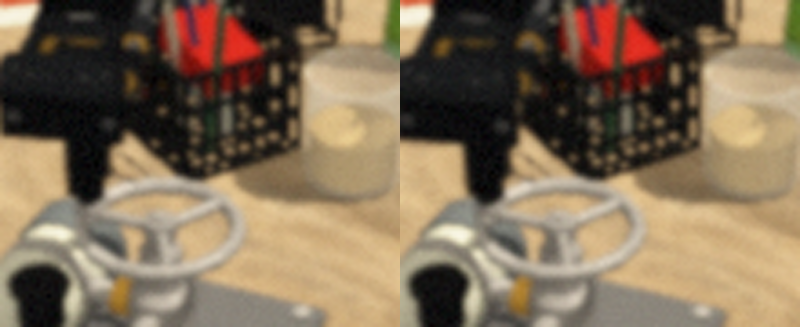

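The stop view and the present view match. The spokes lie the same way in both, and the knob is still up at the lower left of each panel. The handle has gone round twice, passing this spot once at t≈16.4 s and again now.

Run:
```python
from cell import env
s=env.state();print(s['qvel'].round(3),s['opening'])
print(env.job_done())
```

```text
[-0.001 -0.001 -0.     0.003 -0.    -0.   ] 0.19456889727266982
the job is handed in; nothing more can be done
None
```

I've handed the job in at about 21 s, and my last checks showed it as asked: plunger up, valve two turns open, crank handle still gripped. No verdict was given.

- **Plunger:** I pulled the knob up about 25 mm until it hit its stop with a 39 N reaction. The pictures after release and at the end show it still up.
- **Closing:** I turned the crank about 3.1 rad clockwise to a firm stop, about 38 N sideways on the handle, and held it there for over 0.5 s.
- **Opening:** I then opened it two turns. The tool finished at (584.6, -64.5) mm against (584.8, -64.9) mm at the stop. That is 0.01 rad off two turns, within the 0.22 rad allowed, and the spokes match the picture taken at the stop.
- **Grip and rest:** The fingers are on the handle at an opening of 0.195, about 18.5 mm against the 19 mm sleeve. Joint speeds are close to zero.

**Not fully confirmed:**
- I worked out the wheel angle from the tool position and pictures, because the joint itself can't be read.
- About 7 N of vertical force was left on the handle at the end.
- I did not measure the glass, mug, candle and spice jar again; the arm stayed well clear of them.

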